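# Count the speed selector to the fourth click

## Robot

A 7-joint arm with a two-finger parallel gripper is mounted at the origin on the work surface. World frame = base frame: x ahead of the robot, y to its left, z up, the work surface at z = 0. Lengths are in m, angles in degrees, forces in N, time in s.
With the tool pointing down it reaches from about 0.425 to 0.875 m from the base axis. Payload 4.7 kg.
Tool frame: the origin (TCP) lies on the centre line of the jaws, within the pads' length; the fingertips stand 11 mm ahead of it and the grasp point (between the pads) lies 8 mm behind it (finger_overhang is the x of the fingertips in the tool frame, in m); x points along the fingers, z is the direction in which the jaws open and shut, and the axes are right-handed (so a half turn about x gives the same grasp; the last joint's range is limited). The gripper opens to 87 mm and grips with 3 to 60 N. Pads are 19 mm wide; open, the fingers measure 117 mm over their backs; the gripper's body (75 mm by 190 mm) begins 51 mm behind the grasp point.
Start: joints at [71.339, 18.392, -4.016, 83.108, 1.295, 78.541, -3.26], TCP at [0.217, -0.613, 0.198] pointing down, gripper open.
Joint ranges: [-163.93, 163.93], [-17.29, 119.83], [-79.2, 71.16], [3.27, 140.29], [-89.18, 269.18], [5.43, 117.66], [-154.24, 154.24]. Speed limits (degrees/s): [147.25, 147.25, 180, 180, 180, 180, 180].

## Interface

Orientations are given as [roll, pitch, yaw] about the fixed x, y, z axes, in that order (R = Rz(yaw) Ry(pitch) Rx(roll)).
In Python, from cell import get_obs, read_camera, sign_off, cut_out, finger_overhang gives the robot as it stands.
- The arm moves only by the tool servo_tool, never from a script. Its argument "rows" is one flat list of numbers, 5 for each row, row after row: the shift along the world's x, y, z in mm, then the turn about the world's z in degrees, then the closure, from 0 (fully open) to 1 (shut). A call has 1 to 10 rows; each row is the pose to reach, as a shift and turn from the pose commanded when the call began; what a row does not reach only later rows make up. A row lasts 1/12 s, in which the tool goes at most 41.7 mm and 7.16 degrees, less where a joint would pass 70% of its speed; a pose out of reach is approached as far as the arm can. A call with a gripper value outside its range is refused whole. The fingers move at their own pace and stop on an object; "force" is the grip in N (left out, the last holds). Time passes only in rows, so rows that repeat a pose let the fingers close. It gives the time, the measured TCP pose, the force and the opening at its end, in the units of the state.
- get_obs(): the state, without advancing time (a new reading comes with each control period).
- read_camera(name): name is "scene" or "side" or "wrist"; returns a dict with "frame" (420x560x3 uint8, blue, green, red), "range_z" (420x560 float32, m along the optical axis (not along the pixel's ray), 0 where there is no reading), "intrinsics" (3x3 intrinsics, pixels), "cam_to_world" (4x4, takes a point from camera to world coordinates); the wrist camera has in their place "tool_from_camera" (4x4, takes a point from camera to tool coordinates, whose origin is the TCP and whose axes are the tool frame's). Camera axes: x right, y down, z forward; pixel columns grow to the right and rows downward; lengths in m; the calibration is good to about 2 mm. The wrist camera is an equidistant fisheye: a pixel r from the principal point sees the ray r / f radians off the axis. A picture is of the moment at which its call begins: read the wrist's pose just before it.
- sign_off(): hands the job in, once; it reports no verdict.
Trained networks look in a picture, given as the dict that the camera call returned (one of the last four; its "shot" number tells which), for a name from the list of things; names that differ only in an ending like _2 or _b are one class to them, and where a whole thing is asked for, a point or a joint stands for the part that bears it (a point fixed in the world has none). Each returns a list of dicts, best first, with "score" (0 to 1); they miss things now and then, are a little off and sometimes report something else, mostly with a low value. They report only what shows in the picture. A call takes as long as a camera call.
- cut_out(name, picture): "pixels" (420x560 bool, what is visible of it) and "extent" ([centre column, centre row, width, height] in pixels, round what is visible of it).
The state is a dict: "time_s": time; "qpos": joint angles; "joint_velocities": joint speeds; "effort": joint torques, N m; "tool_pos": TCP position; "tool_rot": TCP orientation; "force": force on the tool from outside, world axes, zero at the start; "wrist_torque": the same for the moment, N m; "grip_width": finger opening in m.
Only numpy, scipy, OpenCV 4.12 (cv2) and the standard library are available. Lean on these libraries where they do the work, as an engineer would, in place of code of your own. Each camera call takes 0.05 s, during which the arm holds its last target.

## Task

Set the run-in drive's speed selector for the next shift: pushing the side of its orange lug with a fingertip, turn the dial anticlockwise all the way back to the red dot, then clockwise exactly four clicks without ever going past the fourth, and take the hand away. Do not pinch the lug or press down on top of it, and leave the shelf gate, the brass bearing, the green gear and the feeler gauge set lying around the selector where they are.

Things in the scene. Friction and masses are not known exactly. Their poses are not given: they have to be found in the camera images.
- dial_axis (a point): Centre of the selector dial, on the turning axis at the level of the disc's flat top, 59 mm above the bench. z up; axes fixed to the housing: the red dot (home) lies towards +y, click 3 towards +x, click 6 towards -y. The aluminium disc is 152 mm across; a hub cap 36 mm across stands 6 mm above it.
- home_dot (a point): The red dot (home) on the blue rim, 89 mm out from the axis, 50 mm above the bench; six white dots follow clockwise, 30 degrees apart, one for each click. The fixed housing is a blue round box 196 mm across and 50 mm high on a dark flange 236 mm across, 12 mm thick.
- dial (a joint): Dial angle in rad, growing clockwise seen from above. 0 is home (lug at the red dot); a click (detent) every 0.5236 (30 degrees), so click 4 is 2.094. End stops at -0.05 and 3.19. Starts at click 2, 3 or 4. Some 3 to 4 N on the lug carries it over the hump half-way between clicks; it then jumps ahead of the finger into the next click and stays there.
- dial_lug (a point): Centre of the orange lug, 52 mm out from the axis and 15 mm above the disc top. It turns with the dial. The lug is a fixed upright block on the disc: 40 mm long radially (from 32 to 72 mm out), 14 mm wide, 30 mm high (its top 89 mm above the bench).
- gate_mid (a point): Middle of the top rail of the low steel gate across the zinc shelf's opening, 85 mm above the bench (rails 430 mm long, top 90 mm). The gate hangs a little ajar on a light hinge at its +y end: leave it.
- bearing: Brass thrust bearing lying on the bench beside the selector, 64 mm across, 18 mm high; origin at the centre of its underside. Leave it.
- gauge: Feeler gauge set in a red case, 100 x 24 x 14 mm with steel blades sticking out 75 mm at one end, lying on the bench beside the selector; origin under the case's centre, case along x, blades to +x. Leave it.
- gear2: Green nylon spur gear lying on the bench beside the selector, 71 mm across, 27 mm high; origin at the centre of its underside. Leave it.

How it is judged:
By the outcome, as a careful person would: the job done as asked, in the order asked, and still so for the second after the job is handed in, with the robot touching nothing.
It also fails if it takes over 58 s, if anything falls off the work surface, if the arm or the gripper's body presses on something with over 40 N, if the wrist force passes 120 N, or if a joint passes its speed limit or range.

## Working session

There is one attempt and no reset: what is moved stays moved. The work goes in short steps, Python scripts to look and compute and a tool call to move; the robot and the scene stay as the last step left them, time stands still between calls to the robot, and variables do not carry over. Pictures are saved under pics/ and viewed, and the job is handed in when it is done.

Besides the shell and the picture viewer there is one more tool, called after "Call:" by a JSON object that holds its "fn" and its "kwargs", one argument or row to a line. servo_tool: Moves the arm, as the interface text tells. Its arguments: {"type":"object","properties":{"rows":{"type":"array"},"force":{"type":"number"}},"required":["rows"]}

```bash
mkdir -p pics; ls; python3 - <<'E'
from cell import *
import cv2,numpy as np
o=get_obs();print({k:np.round(v,3).tolist() for k,v in o.items()}, finger_overhang)
for n in ["scene","side"]:
    p=read_camera(n);cv2.imwrite(f"pics/{n}0.png",p["frame"]);np.savez(f"{n}0.npz",**{k:p[k] for k in ["range_z","intrinsics","cam_to_world","frame"]})
    for t in ["dial_lug","dial_axis","bearing","gauge","gear2","gate_mid"]:
        r=cut_out(t,p)
        for d in r[:2]:
            m=d["pixels"]&(p["range_z"]>0); v,u=np.nonzero(m); z=p["range_z"][m]
            K=p["intrinsics"];P=np.c_[(u-K[0,2])/K[0,0]*z,(v-K[1,2])/K[1,1]*z,z,np.ones(len(z))]@p["cam_to_world"].T
            print(n,t,round(d["score"],2),np.round(d["extent"]),np.round(np.median(P,0)[:3],3) if len(z) else None,np.round(P.min(0)[:3],3) if len(z) else None,np.round(P.max(0)[:3],3) if len(z) else None)
E
```

```text
pics
{'time_s': 0.0, 'qpos': [71.34, 18.44, -4.016, 83.174, 1.294, 78.542, -3.26], 'joint_velocities': [-0.06, -0.065, 0.083, 0.04, 0.043, 0.145, 0.007], 'effort': [0.0, -49.129, -0.404, -31.253, -0.064, 0.044, 0.0], 'tool_pos': [0.216, -0.612, 0.197], 'tool_rot': [-177.435, 89.89, 112.035], 'force': [0.054, -0.394, -0.528], 'wrist_torque': [0.012, 0.027, -0.015], 'grip_width': 0.087} 0.011
scene dial_lug 0.78 [291. 178.  63.  53.] [0.536 0.058 0.059] [ 0.454 -0.013  0.049] [0.607 0.141 0.092]
scene dial_axis 0.75 [293. 193. 108.  82.] [0.566 0.049 0.05 ] [ 0.434 -0.055 -0.004] [0.649 0.18  0.092]
scene dial_axis 0.52 [296. 284. 218.  61.] [ 0.785 -0.051  0.049] [ 0.704 -0.248 -0.005] [0.828 0.208 0.094]
scene bearing 0.74 [368. 177.  25.  24.] [0.569 0.246 0.017] [ 0.532  0.219 -0.001] [0.594 0.281 0.024]
scene bearing 0.27 [293. 191. 102.  85.] [0.565 0.049 0.051] [ 0.431 -0.055 -0.002] [0.649 0.18  0.092]
scene gauge 0.59 [206. 216.  50.  55.] [ 0.527 -0.144  0.011] [ 0.422 -0.187 -0.005] [ 0.605 -0.108  0.018]
scene gear2 0.88 [347. 151.  32.  26.] [0.471 0.236 0.019] [ 0.424  0.
[... 272 characters left out ...]
9.  77.  56.] [0.524 0.057 0.058] [ 0.453 -0.013  0.046] [0.603 0.149 0.09 ]
side dial_axis 0.96 [216. 240. 120.  92.] [0.5   0.026 0.048] [ 0.412 -0.055 -0.004] [0.69  0.228 0.09 ]
side bearing 0.72 [174. 200.  32.  18.] [0.556 0.243 0.016] [ 0.529  0.219 -0.002] [0.595 0.285 0.02 ]
side gauge 0.68 [214. 219.  77.  59.] [0.525 0.057 0.058] [ 0.453 -0.013  0.048] [0.615 0.152 0.09 ]
side gauge 0.56 [287. 299.  62.  66.] [ 0.51  -0.148  0.01 ] [ 0.429 -0.185 -0.004] [ 0.603 -0.109  0.016]
side gear2 0.55 [135. 222.  39.  25.] [0.454 0.232 0.017] [ 0.425  0.207 -0.004] [0.513 0.308 0.03 ]
side gate_mid 0.96 [352. 194. 150. 109.] [ 0.781 -0.078  0.053] [ 0.748 -0.247 -0.003] [0.897 0.185 0.091]
```

```bash
python3 - <<'E'
import numpy as np,cv2
def pts(f):
    p=np.load(f);z=p["range_z"];K=p["intrinsics"];v,u=np.indices(z.shape)
    P=np.stack([(u-K[0,2])/K[0,0]*z,(v-K[1,2])/K[1,1]*z,z,np.ones_like(z)],-1)@p["cam_to_world"].T
    return P[...,:3],p["frame"],z>0
for f in ["scene0.npz","side0.npz"]:
    P,fr,ok=pts(f)
    reg=ok&(abs(P[...,0]-.53)<.12)&(abs(P[...,1]-.06)<.12)
    h=cv2.cvtColor(fr,cv2.COLOR_BGR2HSV);H,S,V=[h[...,i].astype(int) for i in range(3)]
    lug=reg&(P[...,2]>.066)
    q=P[lug];print(f,"high",q.shape,q.min(0).round(3),q.max(0).round(3))
    top=q[q[:,2]>.082];print("top",top.mean(0).round(4),len(top))
    c,_=cv2.minEnclosingCircle(np.float32(P[reg&(abs(P[...,2]-.059)<.004)][:,:2])*1000);print("disc",c,_)
    c,_=cv2.minEnclosingCircle(np.float32(P[reg&(P[...,2]>.044)&(P[...,2]<.064)][:,:2])*1000);print("house",c,_)
    for nm,m in [("red",((H<6)|(H>172))&(S>140)&(V>90)),("orange",(H>7)&(H<22)&(S>150)&(V>90)),("white",(S<60)&(V>170))]:
        m=m&reg&(P[...,2]>.035)
        n,l,st,ce=cv2.connectedComponentsWithStats(m.astype(np.uint8))
        for i in range(1,n):
            if st[i,4]>=3: print(nm,st[i,4],ce[i].round(),np.median(P[l==i],0).round(4))
    x=fr[130:310,150:420] if 'scene' in f else fr[150:350,110:380]
    cv2.imwrite("pics/c_"+f[:5]+".png",cv2.resize(x,None,fx=2.9,fy=2.9,interpolation=cv2.INTER_CUBIC))
E
```

```text
scene0.npz high (210, 3) [0.517 0.046 0.066] [0.605 0.079 0.092]
top [0.5843 0.063  0.0882] 121
disc (530.5238037109375, 63.30213165283203) 77.0378646850586
house (530.1849975585938, 61.971622467041016) 99.71697998046875
red 15 [327. 167.] [0.529  0.152  0.0521]
orange 120 [302. 185.] [0.5828 0.0624 0.0886]
side0.npz high (273, 3) [0.561 0.056 0.066] [0.602 0.074 0.09 ]
top [0.5803 0.0633 0.0866] 130
disc (529.3146362304688, 63.584346771240234) 77.60807800292969
house (528.2825317382812, 65.13150024414062) 99.74141693115234
red 10 [183. 206.] [0.5288 0.1574 0.0498]
orange 237 [232. 201.] [0.5766 0.0594 0.0805]
```

View pics/scene0.png

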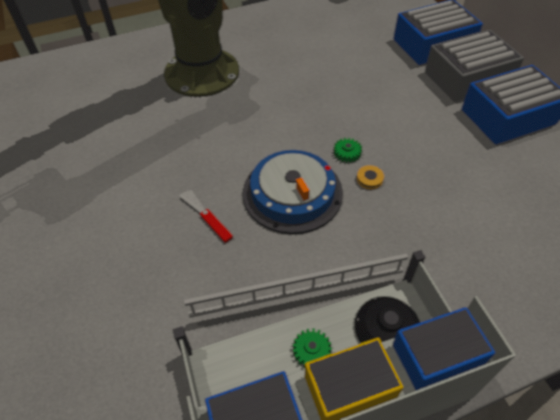

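View pics/side0.png

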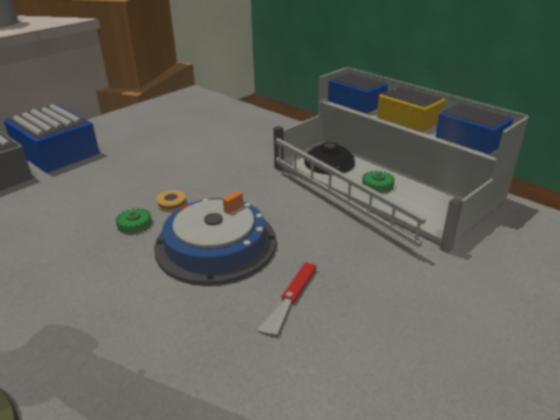

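The scene view shows the dial around (293,185), with its lug at (302,185) on the +x side (click 3) and the red dot at (327,167) towards +y. The gear and bearing lie at +y and the gauge at -y. Next I move over the dial with the fingers shut and the jaws turned radial.

Call:
{"fn": "servo_tool", "kwargs": {
  "rows": [37,63,0,7,1,73,127,0,14,1,110,190,0,21,1,146,253,0,28,1,183,316,0,35,1,219,380,0,42,1,256,443,0,49,1,292,506,0,56,1,329,570,0,63,1,355,615,0,70,1],
  "force": 20
}}

```text
time_s: 1.53
tool_pos: [0.4257, -0.2503, 0.1982]
tool_rot: [-56.2, 89.9, -56.4]
force: [0.1, -0.3, 0.3]
grip_width: 0.0282
```

Call:
{"fn": "servo_tool", "kwargs": {
  "rows": [0,0,0,0,1,0,0,0,0,1,0,0,0,0,1,0,0,0,0,1,0,0,0,0,1,0,0,0,0,1]
}}

```text
time_s: 2.03
tool_pos: [0.4243, -0.2533, 0.1977]
tool_rot: [136.8, 90.0, 136.1]
force: [0.7, 0.3, -0.5]
grip_width: 0.0007
```

```bash
cat > h.py <<'E'
import numpy as np,cv2
from scipy.spatial.transform import Rotation as R
from cell import *
def st():
    o=get_obs();Rm=R.from_euler('xyz',o["tool_rot"],degrees=True).as_matrix();z=Rm[:,2]
    print("t",round(o["time_s"],2),"pos",np.round(np.array(o["tool_pos"])*1000,1),"jaw",round(np.degrees(np.arctan2(z[1],z[0])),2),"tilt",Rm[:,0].round(3),"F",np.round(o["force"],2),"w",round(float(o["grip_width"]),4),"q",np.round(o["qpos"],0))
    return o,Rm
def world(p,T=None):
    z=p["range_z"];K=p["intrinsics"];v,u=np.indices(z.shape)
    P=np.stack([(u-K[0,2])/K[0,0]*z,(v-K[1,2])/K[1,1]*z,z,np.ones_like(z)],-1)@p["cam_to_world"].T
    return P[...,:3]
AX=np.array([.530,.0635])
def lug(names=("scene","side")):
    for n in names:
        p=read_camera(n);P=world(p);h=cv2.cvtColor(p["frame"],cv2.COLOR_BGR2HSV)
        m=(h[...,0]>6)&(h[...,0]<23)&(h[...,1]>140)&(h[...,2]>80)&(p["range_z"]>0)&(np.hypot(P[...,0]-AX[0],P[...,1]-AX[1])<.085)&(P[...,2]>.083)&(P[...,2]<.1)
        q=P[m]
        if len(q)<5: print(n,"lug few",len(q));continue
        c=q.mean(0);d=c[:2]-AX;print(n,"lug",c.round(4),len(q),"dial deg",round(90-np.degrees(np.arctan2(d[1],d[0])),1),"r",round(np.hypot(*d),4))
E
python3 - <<'E'
from h import *
o,Rm=st();lug()
p=read_camera("wrist");cv2.imwrite("pics/w1.png",p["frame"]);print(p["intrinsics"],p["tool_from_camera"].round(3))
E
```

```text
t 2.03 pos [ 424.3 -253.3  197.7] jaw -0.7 tilt [-0.  0. -1.] F [ 0.66  0.31 -0.54] w 0.0007 q [ 53.   0. -26. 104.   0.  76.  27.]
scene lug [0.5835 0.0631 0.0883] 114 dial deg 90.5 r 0.0535
side lug few 0
[[325.1922621    0.         286.25683643]
 [  0.         325.1922621  211.17229251]
 [  0.           0.           1.        ]] [[-0.    -0.302  0.953 -0.188]
 [ 0.001 -0.953 -0.302  0.084]
 [ 1.     0.001  0.001  0.001]
 [ 0.     0.     0.     1.   ]]
```

View pics/w1.png

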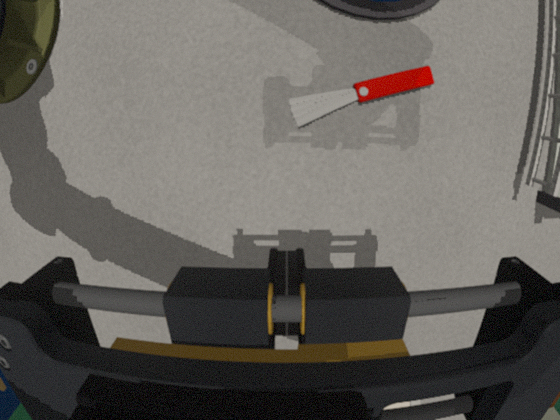

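The wrist image shows the gauge near (390,85) and the dial's rim at the top edge, so the move stopped short. I continue.

Call:
{"fn": "servo_tool", "kwargs": {
  "rows": [20,30,0,0,1,40,60,0,0,1,60,85,0,0,1,80,110,0,0,1,100,135,0,0,1,120,160,0,0,1,140,185,0,0,1,158,213,0,0,1,158,213,0,0,1,158,213,0,0,1]
}}

```text
time_s: 3.02
tool_pos: [0.5835, -0.0365, 0.1975]
tool_rot: [102.0, 89.9, 101.8]
force: [-0.5, 0.1, -0.1]
grip_width: 0.0006
```

```bash
cat >> h.py <<'E'
def wrist(name):
    o,Rm=st();p=read_camera("wrist");cv2.imwrite(name,p["frame"])
    K=p["intrinsics"];z=p["range_z"];v,u=np.indices(z.shape)
    x=(u-K[0,2])/K[0,0];y=(v-K[1,2])/K[1,1];r=np.hypot(x,y)+1e-9;s=np.tan(np.minimum(r,1.45))/r
    C=np.stack([x*s*z,y*s*z,z,np.ones_like(z)],-1)@p["tool_from_camera"].T
    return p,C[...,:3]@Rm.T+np.array(o["tool_pos"])
E
python3 - <<'E'
from h import *
p,P=wrist("pics/w2.png");fr=p["frame"];h=cv2.cvtColor(fr,cv2.COLOR_BGR2HSV);H,S,V=[h[...,i].astype(int) for i in range(3)]
d=np.hypot(P[...,0]-.53,P[...,1]-.0635)
for nm,m in [("red",((H<6)|(H>172))&(S>140)),("orange",(H>7)&(H<22)&(S>150)&(P[...,2]>.08)),("white",(S<60)&(V>150)&(d>.082)&(d<.098))]:
    m=m&(d<.11)&(P[...,2]>.04)&(p["range_z"]>0)
    n,l,s,ce=cv2.connectedComponentsWithStats(m.astype(np.uint8))
    for i in range(1,n):
        if s[i,4]>=4:
            c=P[l==i].mean(0);print(nm,s[i,4],ce[i].round(),c.round(4),round(90-np.degrees(np.arctan2(c[1]-.0635,c[0]-.53)),1),round(np.hypot(c[0]-.53,c[1]-.0635),4))
lug()
E
```

```text
t 3.02 pos [583.5 -36.5 197.5] jaw -0.28 tilt [-0.     0.002 -1.   ] F [-0.53  0.1  -0.14] w 0.0006 q [ 34.  14. -38.  92.   9.  77.  -6.]
red 124 [231.  14.] [0.5288 0.153  0.0521] -0.8 0.0896
red 7 [272. 248.] [ 0.5766 -0.0245  0.2244] 152.1 0.0996
red 36 [286. 252.] [ 0.5842 -0.026   0.2258] 148.8 0.1046
red 6 [269. 254.] [ 0.5754 -0.0246  0.2323] 152.8 0.0991
red 4 [268. 264.] [ 0.5753 -0.0246  0.2428] 152.8 0.099
red 5 [254. 268.] [0.5746 0.0018 0.2983] 144.1 0.0761
orange 603 [284.  92.] [0.5824 0.0649 0.0897] 88.4 0.0524
orange 164 [270. 308.] [ 0.5798 -0.005   0.3098] 144.0 0.0847
orange 197 [303. 309.] [ 0.5889 -0.0046  0.3108] 139.1 0.09
orange 3206 [259. 352.] [ 0.5768 -0.0123  0.321 ] 148.3 0.0891
white 97 [275.  22.] [0.5735 0.1424 0.0521] 28.8 0.0901
white 90 [308.  51.] [0.6067 0.1101 0.0521] 58.7 0.0897
white 90 [321.  94.] [0.6195 0.0658 0.0522] 88.5 0.0895
white 84 [310. 137.] [0.6083 0.0211 0.0521] 118.5 0.0891
white 97 [279. 169.] [ 0.5764 -0.0121  0.0522] 148.4 0.0887
white 98 [237. 182.] [ 0.532  -0.025   0.0521] 178.7 0.0885
scene lug [0.5835 0.0631 0.0883] 114 dial deg 90.5 r 0.0535
side lug [0.5796 0.0627 0.0869] 104 dial deg 90.9 r 0.0496
```

View pics/w2.png

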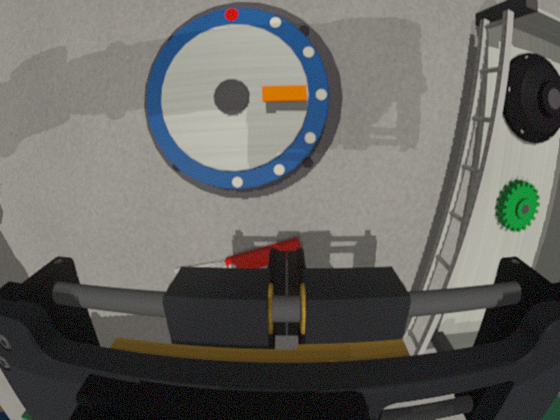

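The wrist view shows the dial clearly: red dot at (231,14), six white dots down to (237,182), and the lug at (284,92) on click 3. Fitting the dots puts the axis at about (0.530, 0.064), with home at about 91° in the world. I descend on the lug's -y side.

Call:
{"fn": "servo_tool", "kwargs": {
  "rows": [0,20,-15,0,1,0,40,-30,0,1,-1,52,-50,0,1,-1,52,-70,0,1,-1,52,-90,0,1,-1,52,-105,0,1,-1,52,-119,0,1,-1,52,-119,0,1,-1,52,-119,0,1,-1,52,-119,0,1]
}}

```text
time_s: 4.0
tool_pos: [0.5825, 0.0119, 0.0798]
tool_rot: [-18.9, 89.9, -19.5]
force: [0.0, 0.3, 0.4]
grip_width: 0.0005
```

```bash
cat >> h.py <<'E'
A=np.array([530.3,64.2])
def pose(a,s,r=52,side=1):  # side 1: clockwise side of lug at world angle a
    t=np.radians(a);return A+r*np.array([np.cos(t),np.sin(t)])+side*s*np.array([np.sin(t),-np.cos(t)])
E
python3 - <<'E'
from h import *
st();lug()
p=read_camera("side");cv2.imwrite("pics/s3.png",cv2.resize(p["frame"][120:340,100:380],None,fx=2.7,fy=2.7))
for a in range(1,107,7): print(a,pose(a,16.5).round(1))
E
```

```text
t 4.0 pos [582.5  11.9  79.8] jaw -0.62 tilt [ 0.001 -0.    -1.   ] F [0.04 0.34 0.4 ] w 0.0005 q [ 29.  19. -39. 100.  13.  65. -14.]
scene lug few 0
side lug [0.5804 0.063  0.087 ] 108 dial deg 90.6 r 0.0504
1 [582.6  48.6]
8 [584.1  55.1]
15 [584.8  61.7]
22 [584.7  68.4]
29 [583.8  75. ]
36 [582.1  81.4]
43 [579.6  87.6]
50 [576.4  93.4]
57 [572.5  98.8]
64 [567.9 103.7]
71 [562.8 108. ]
78 [557.3 111.6]
85 [551.3 114.6]
92 [545.  116.7]
99 [538.5 118.1]
106 [531.8 118.7]
```

View pics/s3.png

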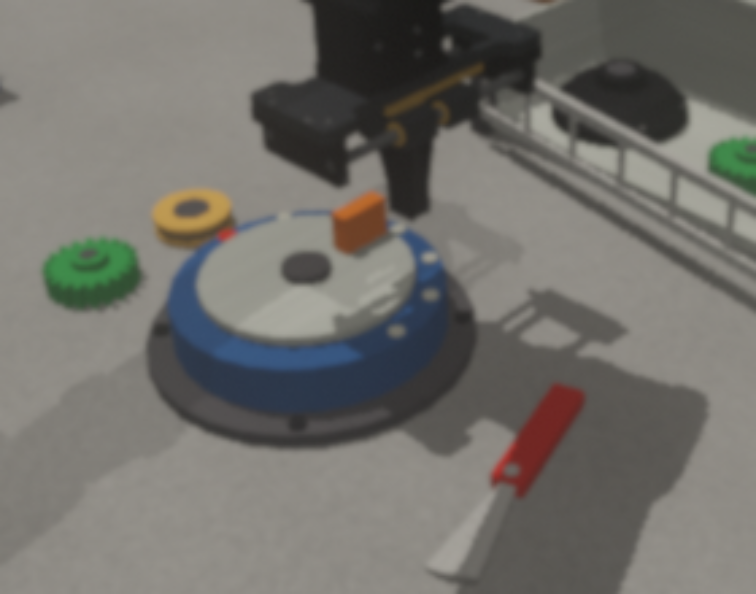

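The side view shows the finger tip at about crop (412,210), beyond the lug at (360,225). That looks higher or farther out than I expected, so I check it against depth.

```bash
python3 - <<'E'
from h import *
p=read_camera("side");P=world(p);ok=p["range_z"]>0
m=ok&(P[...,0]>.54)&(P[...,0]<.65)&(P[...,1]>-.03)&(P[...,1]<.05)&(P[...,2]>.062)&(P[...,2]<.13)
q=P[m];print(len(q))
for lo in np.arange(.06,.13,.01):
    s=q[(q[:,2]>=lo)&(q[:,2]<lo+.01)]
    if len(s): print(lo.round(2),len(s),s.min(0).round(3),s.max(0).round(3))
for pt in [(.582,.012,.069),(.582,.064,.089)]:
    c=np.linalg.inv(p["cam_to_world"])@np.r_[pt,1];k=p["intrinsics"]@c[:3];print(pt,k[:2]/k[2],(k[:2]/k[2]-[100,120])*2.7)
cv2.imwrite("pics/s4.png",p["frame"])
p,P=wrist("pics/w4.png")
h=cv2.cvtColor(p["frame"],cv2.COLOR_BGR2HSV)
m=(h[...,0]>7)&(h[...,0]<22)&(h[...,1]>150)&(abs(P[...,0]-.58)<.04)&(abs(P[...,1]-.06)<.04)
print("lug wrist",P[m].min(0),P[m].max(0),m.sum())
E
```

```text
181
0.1 40 [0.572 0.    0.104] [0.591 0.022 0.11 ]
0.11 70 [0.571 0.001 0.11 ] [0.591 0.026 0.12 ]
0.12 71 [ 0.572 -0.     0.12 ] [0.592 0.025 0.13 ]
(0.582, 0.012, 0.069) [252.08679161 214.28191294] [410.63433735 254.56116493]
(0.582, 0.064, 0.089) [232.74304303 195.47888653] [358.40621619 203.79299363]
t 4.2 pos [582.7  12.8  79.9] jaw -0.55 tilt [ 0.002 -0.    -1.   ] F [-0.27 -0.89 -0.16] w 0.0004 q [ 29.  19. -39. 100.  13.  65. -14.]
lug wrist [0.54003196 0.02122059 0.06438643] [0.61606514 0.09672661 0.26759367] 5950
```

View pics/w4.png

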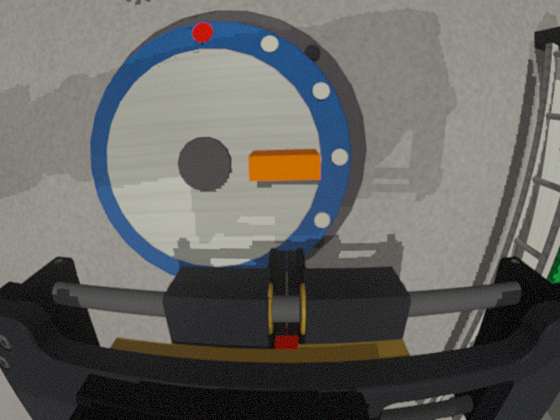

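View pics/s4.png

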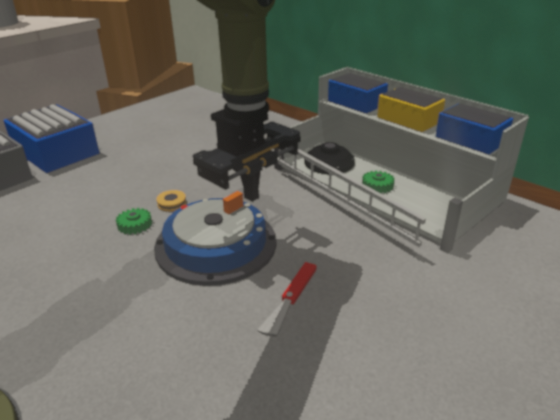

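Depth and both pictures put the fingertip near z=0.104, where the stated overhang gives 0.069. I measure it more carefully before going lower.

```bash
python3 - <<'E'
from h import *
o,Rm=st()
for n in ["side","scene"]:
    p=read_camera(n);P=world(p);ok=p["range_z"]>0
    m=ok&(abs(P[...,0]-.582)<.12)&(abs(P[...,1]-.012)<.06)&(P[...,2]>.062)&(P[...,2]<.25)
    m&=~((P[...,2]<.095)&(P[...,1]>.05))
    q=P[m];print(n,len(q))
    for lo in np.arange(.06,.25,.01):
        s=q[(q[:,2]>=lo)&(q[:,2]<lo+.01)]
        if len(s): print(lo.round(2),len(s),s.min(0).round(3),s.max(0).round(3))
p,P=wrist("pics/w5.png")
C=(P-np.array(o["tool_pos"]))@Rm
for u,v in [(278,252),(287,254),(297,254),(278,258),(297,262),(278,275),(278,300),(230,290),(340,290),(230,320)]: print(u,v,p["range_z"][v,u].round(4),"tool",C[v,u].round(4))
E
```

```text
t 4.25 pos [582.6  12.8  79.7] jaw -0.54 tilt [ 0.002 -0.    -1.   ] F [ 0.    0.07 -0.49] w 0.0006 q [ 29.  19. -39. 100.  13.  65. -14.]
side 4425
0.06 15 [0.522 0.046 0.062] [0.539 0.05  0.066]
0.1 45 [0.572 0.001 0.103] [0.591 0.025 0.11 ]
0.11 70 [0.572 0.001 0.11 ] [0.592 0.026 0.12 ]
0.12 73 [0.571 0.    0.12 ] [0.592 0.025 0.13 ]
0.13 77 [0.568 0.    0.13 ] [0.595 0.024 0.14 ]
0.14 83 [0.567 0.    0.14 ] [0.596 0.025 0.149]
0.15 81 [ 0.565 -0.001  0.15 ] [0.599 0.024 0.16 ]
0.16 9 [0.554 0.    0.16 ] [0.567 0.021 0.17 ]
0.17 201 [ 0.495 -0.026  0.17 ] [0.669 0.052 0.18 ]
0.18 550 [ 0.494 -0.027  0.18 ] [0.669 0.05  0.19 ]
0.19 601 [ 0.489 -0.026  0.19 ] [0.674 0.05  0.2  ]
0.2 468 [ 0.486 -0.026  0.2  ] [0.674 0.05  0.21 ]
0.21 1317 [ 0.486 -0.026  0.21 ] [0.677 0.052 0.22 ]
0.22 307 [ 0.531 -0.014  0.22 ] [0.599 0.038 0.23 ]
0.23 253 [ 0.53  -0.012  0.23 ] [0.599 0.036 0.24 ]
0.24 275 [ 0.531 -0.011  0.24 ] [0.599 0.037 0.25 ]
scene 2532
0.06 3 [0.541 0.004 0.062] [0.559 0.005 0.063]
0.1 5 [0.576 0.    0.103] [0.59  0.002 0.11 ]
0.11 1 [0.577 0.001 0.111] [0.577 0.001 0.111]
[... 407 characters left out ...]
0.23 110 [ 0.574 -0.013  0.23 ] [0.602 0.036 0.24 ]
0.24 98 [ 0.582 -0.011  0.24 ] [0.601 0.037 0.25 ]
t 4.35 pos [582.3  13.   79.3] jaw -0.53 tilt [ 0.001 -0.    -1.   ] F [ 0.49 -0.38 -0.17] w 0.0004 q [ 29.  19. -39. 100.  13.  65. -14.]
278 252 0.1745 tool [-0.0276  0.0104 -0.004 ]
287 254 0.1719 tool [-0.0303  0.0105  0.0008]
297 254 0.1678 tool [-0.0341  0.0123  0.006 ]
278 258 0.167 tool [-0.0354  0.0106 -0.0038]
297 262 0.1592 tool [-0.0432  0.0121  0.0057]
278 275 0.1498 tool [-0.0535  0.0105 -0.0034]
278 300 0.0893 tool [-0.1098  0.0333 -0.0019]
230 290 0.0835 tool [-0.1141  0.039  -0.0144]
340 290 0.0842 tool [-0.1134  0.0386  0.0148]
230 320 0.0806 tool [-0.119   0.0327 -0.0142]
```

All three cameras agree. The real tip is about 24 mm behind the TCP, not 11 mm ahead, and the closed tip measures about 20 mm along the jaw and 25 mm across. I descend in small steps and watch the force.

Call:
{"fn": "servo_tool", "kwargs": {
  "rows": [0,0,-4,0,1,0,0,-8,0,1,0,0,-11,0,1,0,0,-11,0,1]
}}

```text
time_s: 4.73
tool_pos: [0.5812, 0.0129, 0.0666]
tool_rot: [177.5, 89.9, 177.0]
force: [-0.1, -0.0, -0.3]
grip_width: 0.0003
```

Call:
{"fn": "servo_tool", "kwargs": {
  "rows": [0,0,-2,0,1,0,0,-4,0,1,0,0,-4,0,1]
}}

```text
time_s: 4.98
tool_pos: [0.5817, 0.0129, 0.0633]
tool_rot: [-179.8, 90.0, 179.7]
force: [-0.6, -0.1, -0.5]
grip_width: 0.0005
```

```bash
cat >> h.py <<'E'
def tip(cams=("side",)):
    o=get_obs();x,y,_=o["tool_pos"]
    for n in cams:
        p=read_camera(n);P=world(p);V=cv2.cvtColor(p["frame"],cv2.COLOR_BGR2HSV)
        m=(p["range_z"]>0)&(abs(P[...,0]-x)<.025)&(abs(P[...,1]-y)<.025)&(P[...,2]>.062)&(P[...,2]<.13)&(V[...,2]<90)&~((V[...,1]>140)&(V[...,2]>80))
        q=P[m]
        if len(q): print(n,"tip zmin",np.sort(q[:,2])[:4].round(4),"ext",q.min(0).round(3),q.max(0).round(3),len(q))
E
python3 - <<'E'
from h import *
st();tip(("side","scene"));lug(("side",))
E
```

```text
t 4.98 pos [581.7  12.9  63.3] jaw -0.53 tilt [-0.001  0.    -1.   ] F [-0.57 -0.08 -0.52] w 0.0005 q [ 28.  20. -38. 101.  14.  64. -15.]
side tip zmin [0.0874 0.0875 0.0876 0.0878] ext [0.567 0.    0.087] [0.596 0.025 0.13 ] 295
scene tip zmin [0.0894 0.0965 0.1299] ext [ 0.588 -0.     0.089] [0.592 0.001 0.13 ] 3
side lug [0.5802 0.0624 0.0869] 104 dial deg 91.2 r 0.0502
```

At this height the stated tip would already be inside the disc, and there is no contact force, so the short tip is confirmed. I descend another 15 mm, which puts the tip at about 72 mm.

Call:
{"fn": "servo_tool", "kwargs": {
  "rows": [0,0,-5,0,1,0,0,-10,0,1,0,0,-15,1,1,0,0,-15,1,1]
}}

```text
time_s: 5.47
tool_pos: [0.5809, 0.0128, 0.0472]
tool_rot: [178.1, 89.9, 178.6]
force: [0.1, -1.0, -0.2]
grip_width: 0.0002
```

```bash
python3 - <<'E'
from h import *
st();tip(("side",));lug(("side",))
p,P=wrist("pics/w6.png")
for a in range(1,100,7): print(a,pose(a,19.5).round(1))
E
```

```text
t 5.47 pos [580.9  12.8  47.2] jaw 0.54 tilt [-0.002  0.    -1.   ] F [ 0.14 -0.96 -0.2 ] w 0.0002 q [ 28.  21. -38. 102.  15.  62. -15.]
side tip zmin [0.0708 0.0714 0.0717 0.0721] ext [ 0.564 -0.     0.071] [0.595 0.024 0.129] 378
side lug [0.5845 0.0594 0.0862] 40 dial deg 94.3 r 0.0547
t 5.57 pos [581.6  13.   48.2] jaw 0.48 tilt [-0.001  0.    -1.   ] F [-0.31  0.09  0.22] w 0.0007 q [ 28.  21. -38. 102.  15.  62. -15.]
1 [582.6  45.6]
8 [584.5  52.1]
15 [585.6  58.8]
22 [585.8  65.6]
29 [585.2  72.4]
36 [583.8  79. ]
43 [581.6  85.4]
50 [578.7  91.5]
57 [575.   97.2]
64 [570.6 102.4]
71 [565.7 107. ]
78 [560.2 111. ]
85 [554.3 114.3]
92 [548.  116.8]
99 [541.4 118.6]
```

View pics/w6.png

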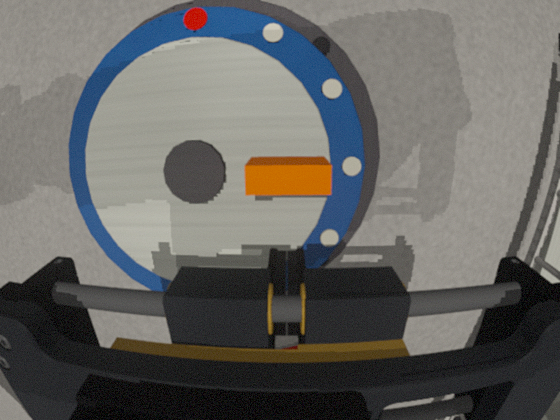

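The wrist view shows the finger at (287,250), well short of the lug at (288,178). I start the anticlockwise push along the arc, turning the hand with the dial.

Call:
{"fn": "servo_tool", "kwargs": {
  "rows": [0,17,0,0,1,1,29,0,0,1,1,33,0,0,1,2,36,0,4,1,3,39,0,7,1,4,43,0,11,1,4,46,0,14,1,4,49,0,18,1,4,53,0,21,1,4,53,0,21,1]
}}

```text
time_s: 6.45
tool_pos: [0.5861, 0.0669, 0.049]
tool_rot: [32.9, 90.0, 54.5]
force: [0.3, -0.3, 0.1]
grip_width: 0.0003
```

```bash
python3 - <<'E'
from h import *
lug();p,P=wrist("pics/w7.png")
E
```

```text
scene lug [0.5851 0.0922 0.0889] 27 dial deg 62.5 r 0.0621
side lug [0.5632 0.0821 0.0869] 47 dial deg 60.8 r 0.038
t 6.55 pos [586.   66.3  48.9] jaw 21.42 tilt [ 0.  0. -1.] F [ 0.61 -0.21 -0.01] w 0.0002 q [ 26.  23. -43. 100.  18.  63.  -1.]
```

View pics/w7.png

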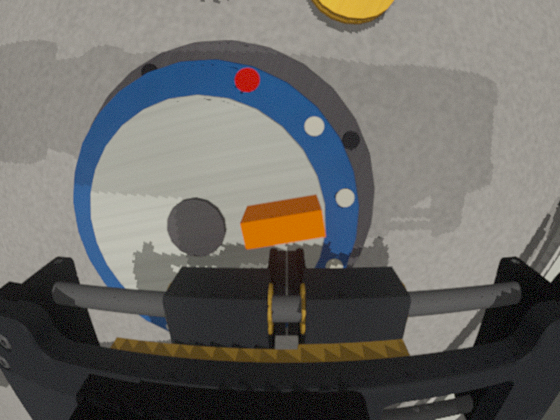

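The lug jumped to click 2, clear of the finger, with the hand at 21°. I push on to click 1.

Call:
{"fn": "servo_tool", "kwargs": {
  "rows": [0,3,0,4,1,-1,6,0,7,1,-2,10,0,11,1,-2,13,0,14,1,-3,16,0,18,1,-4,19,0,21,1,-6,22,0,25,1,-7,25,0,28,1,-9,28,0,31,1,-9,28,0,31,1]
}}

```text
time_s: 7.43
tool_pos: [0.5767, 0.0945, 0.0488]
tool_rot: [58.3, 90.0, 110.8]
force: [0.2, 0.0, -0.2]
grip_width: 0.0005
```

```bash
python3 - <<'E'
from h import *
lug();p,P=wrist("pics/w8.png")
for a in np.arange(53,90,3.5): print(a,pose(a,19.5).round(1))
E
```

```text
scene lug few 2
side lug [0.5505 0.1029 0.0872] 67 dial deg 27.5 r 0.0444
t 7.53 pos [576.9  93.9  48.8] jaw 52.37 tilt [-0. -0. -1.] F [0.52 0.61 0.47] w 0.0004 q [ 29.  25. -49. 101.  21.  64.  25.]
53.0 [577.2  94. ]
56.5 [575.3  96.8]
60.0 [573.2  99.5]
63.5 [571. 102.]
67.0 [568.6 104.4]
70.5 [566.  106.7]
74.0 [563.4 108.8]
77.5 [560.6 110.7]
81.0 [557.7 112.5]
84.5 [554.7 114.1]
88.0 [551.6 115.5]
```

View pics/w8.png

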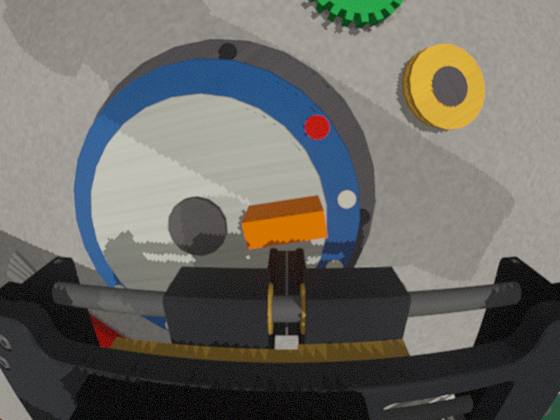

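The lug is now at click 1, with the white dot at (347,198) beside it and the red dot next. I push on to home.

Call:
{"fn": "servo_tool", "kwargs": {
  "rows": [-2,3,0,4,1,-4,5,0,7,1,-6,8,0,11,1,-8,10,0,14,1,-11,13,0,18,1,-14,15,0,21,1,-16,17,0,25,1,-19,18,0,28,1,-21,20,0,31,1,-21,20,0,31,1]
}}

```text
time_s: 8.42
tool_pos: [0.5557, 0.1141, 0.0487]
tool_rot: [71.2, 90.0, 154.7]
force: [0.1, 0.6, 0.5]
grip_width: 0.0004
```

```bash
python3 - <<'E'
from h import *
lug();p,P=wrist("pics/w9.png")
E
```

```text
scene lug [0.5336 0.0973 0.0874] 10 dial deg 6.0 r 0.034
side lug [0.5266 0.113  0.0869] 105 dial deg -4.0 r 0.0497
t 8.52 pos [556.1 113.7  48.8] jaw 83.33 tilt [ 0. -0. -1.] F [ 0.1  -0.34  0.64] w 0.0005 q [ 32.  25. -56. 103.  24.  64.  51.]
```

View pics/w9.png

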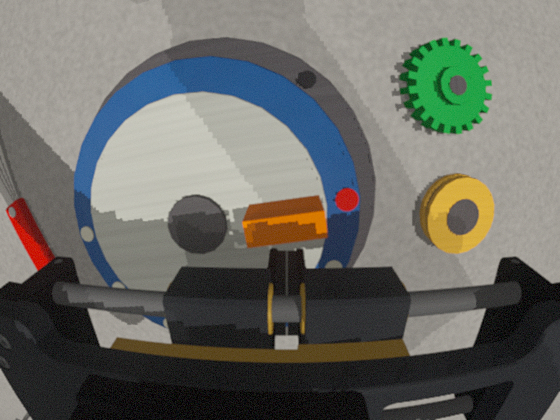

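The lug sits at the red dot (347,198), so the dial is home. I back off, lift over the lug and come down on its other side.

Call:
{"fn": "servo_tool", "kwargs": {
  "rows": [6,0,0,0,1,6,0,15,0,1,6,0,35,0,1,4,0,48,0,1,-18,1,48,4,1,-40,2,48,7,1,-60,2,48,7,1,-61,2,48,7,1,-61,2,48,7,1]
}}

```text
time_s: 9.32
tool_pos: [0.495, 0.1156, 0.0977]
tool_rot: [-138.6, 89.8, -48.2]
force: [1.4, -0.4, -0.0]
grip_width: 0.0002
```

```bash
python3 - <<'E'
from h import *
lug();p,P=wrist("pics/w10.png");fr=p["frame"];h=cv2.cvtColor(fr,cv2.COLOR_BGR2HSV);H,S,V=[h[...,i].astype(int) for i in range(3)]
d=np.hypot(P[...,0]-.53,P[...,1]-.0635)
for nm,m in [("red",((H<6)|(H>172))&(S>140)),("orange",(H>7)&(H<22)&(S>150)&(P[...,2]>.085)),("white",(S<60)&(V>150)&(d>.082)&(d<.098))]:
    m=m&(d<.11)&(P[...,2]>.04)&(P[...,2]<.1)&(p["range_z"]>0)
    n,l,s,ce=cv2.connectedComponentsWithStats(m.astype(np.uint8))
    for i in range(1,n):
        if s[i,4]>=20:
            c=P[l==i].mean(0);print(nm,s[i,4],ce[i].round(),c.round(4),round(90-np.degrees(np.arctan2(c[1]-.0642,c[0]-.5303)),1))
E
```

```text
scene lug [0.5311 0.1149 0.088 ] 92 dial deg 1.2 r 0.0514
side lug [0.5257 0.1138 0.0868] 92 dial deg -4.9 r 0.0505
t 9.42 pos [496.2 115.6  97.7] jaw 90.41 tilt [ 0.002 -0.    -1.   ] F [ 0.35 -0.15  0.11] w 0.0007 q [ 42.  14. -64. 108.  14.  66.  63.]
red 204 [333. 260.] [0.5284 0.1538 0.0523] -1.2
white 58 [280. 338.] [0.609  0.1114 0.0522] 59.1
```

View pics/w10.png

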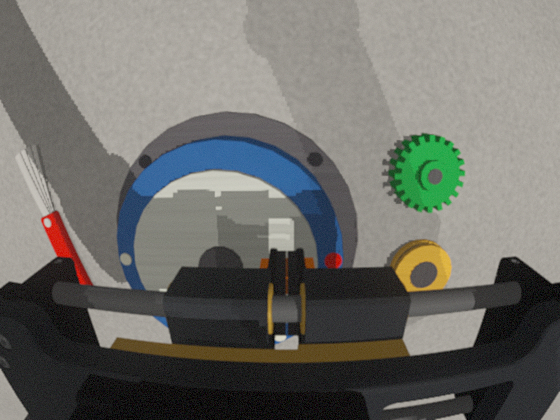

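The red dot is at (333,260) and the lug is just visible behind the finger at about (300,262), still home. I descend here and compute the clockwise arc.

Call:
{"fn": "servo_tool", "kwargs": {
  "rows": [0,0,-15,0,1,0,0,-30,0,1,0,0,-42,0,1,0,0,-49,0,1,0,0,-49,0,1]
}}

```text
time_s: 9.88
tool_pos: [0.4941, 0.116, 0.0462]
tool_rot: [72.6, 89.8, 163.1]
force: [-0.7, -0.2, 0.3]
grip_width: 0.0004
```

```bash
python3 - <<'E'
from h import *
st();tip(("scene","side"));lug()
for a in np.arange(91,-24,-4): print(a,pose(a,19.5,side=-1).round(1))
E
```

```text
t 9.88 pos [494.1 116.   46.2] jaw 90.48 tilt [-0.003  0.001 -1.   ] F [-0.67 -0.22  0.28] w 0.0004 q [ 39.  19. -62. 111.  19.  61.  59.]
scene tip zmin [0.0623 0.0636 0.0714 0.0715] ext [0.481 0.102 0.062] [0.508 0.13  0.126] 157
side tip zmin [0.0699 0.0704 0.0715 0.0715] ext [0.482 0.099 0.07 ] [0.507 0.129 0.129] 343
scene lug [0.5308 0.1138 0.0878] 97 dial deg 1.0 r 0.0503
side lug [0.5243 0.1002 0.0866] 27 dial deg -8.8 r 0.0371
91 [509.9 115.9]
87 [513.5 117.1]
83 [517.3 118.2]
79 [521.1 119. ]
75 [524.9 119.5]
71 [528.8 119.7]
67 [532.7 119.7]
63 [536.5 119.4]
59 [540.4 118.8]
55 [544.2 118. ]
51 [547.9 116.9]
47 [551.5 115.5]
43 [555.  113.9]
39 [558.4 112.1]
35 [561.7 110. ]
31 [564.8 107.7]
27 [567.8 105.2]
23 [570.5 102.5]
19 [573.1  99.6]
15 [575.5  96.5]
11 [577.6  93.3]
7 [579.5  89.9]
3 [581.2  86.4]
-1 [582.6  82.8]
-5 [583.8  79.1]
-9 [584.7  75.3]
-13 [585.4  71.5]
-17 [585.7  67.6]
-21 [585.8  63.8]
```

Call:
{"fn": "servo_tool", "kwargs": {
  "rows": [8,0,0,0,1,15,0,0,0,1,19,1,0,-4,1,23,2,0,-8,1,27,3,0,-12,1,30,3,0,-16,1,34,4,0,-20,1,34,4,0,-20,1]
}}

```text
time_s: 10.75
tool_pos: [0.5306, 0.1201, 0.0482]
tool_rot: [-50.5, 89.9, 19.9]
force: [-0.3, 0.2, 0.4]
grip_width: 0.0002
```

```bash
python3 - <<'E'
from h import *
st();lug();p=read_camera("scene");cv2.imwrite("pics/sc11.png",cv2.resize(p["frame"][120:260,200:400],None,fx=3.8,fy=3.8,interpolation=2))
E
```

```text
t 10.75 pos [530.6 120.1  48.2] jaw 70.34 tilt [ 0.002  0.001 -1.   ] F [-0.3   0.16  0.45] w 0.0002 q [ 32.  22. -55. 107.  20.  62.  39.]
scene lug [0.5547 0.1098 0.0879] 107 dial deg 28.1 r 0.0524
side lug [0.548  0.1004 0.0871] 48 dial deg 25.9 r 0.0411
```

View pics/sc11.png

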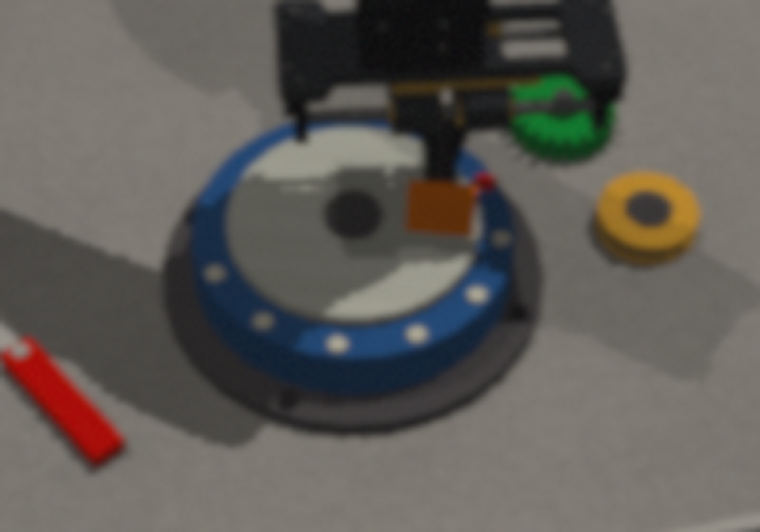

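The scene view shows the lug at click 1, beside the first white dot. I push on to click 2.

Call:
{"fn": "servo_tool", "kwargs": {
  "rows": [3,0,0,-3,1,7,0,0,-7,1,10,-1,0,-11,1,14,-2,0,-15,1,18,-3,0,-19,1,21,-4,0,-23,1,25,-6,0,-27,1,27,-7,0,-30,1,27,-7,0,-30,1]
}}

```text
time_s: 11.65
tool_pos: [0.5565, 0.1126, 0.0479]
tool_rot: [-52.9, 90.0, -12.5]
force: [-0.0, -0.5, 0.0]
grip_width: 0.0004
```

```bash
python3 - <<'E'
from h import *
st();lug()
E
```

```text
t 11.65 pos [556.5 112.6  47.9] jaw 40.44 tilt [ 0.001 -0.    -1.   ] F [-0.04 -0.5   0.05] w 0.0004 q [ 26.  22. -48. 104.  19.  62.  12.]
scene lug [0.5738 0.093  0.088 ] 111 dial deg 56.1 r 0.0528
side lug [0.5709 0.0882 0.0872] 77 dial deg 58.8 r 0.0478
```

The lug is at click 2. I push on to click 3.

Call:
{"fn": "servo_tool", "kwargs": {
  "rows": [4,-2,0,-5,1,8,-5,0,-9,1,11,-7,0,-13,1,13,-10,0,-17,1,16,-13,0,-21,1,18,-16,0,-25,1,20,-19,0,-29,1,21,-20,0,-30,1,21,-20,0,-30,1]
}}

```text
time_s: 12.5
tool_pos: [0.577, 0.0923, 0.0477]
tool_rot: [-103.0, 90.0, -92.4]
force: [-0.2, -0.0, 1.6]
grip_width: 0.0006
```

```bash
python3 - <<'E'
from h import *
st();lug();p=read_camera("scene");cv2.imwrite("pics/sc13.png",cv2.resize(p["frame"][120:260,200:400],None,fx=3.8,fy=3.8,interpolation=2))
E
```

```text
t 12.5 pos [577.   92.3  47.7] jaw 10.55 tilt [-0.    -0.001 -1.   ] F [-0.17 -0.01  1.55] w 0.0006 q [ 23.  23. -42. 101.  17.  62. -14.]
scene lug [0.5841 0.0662 0.0882] 109 dial deg 87.2 r 0.0542
side lug [0.5783 0.0635 0.0871] 105 dial deg 90.0 r 0.0483
```

View pics/sc13.png

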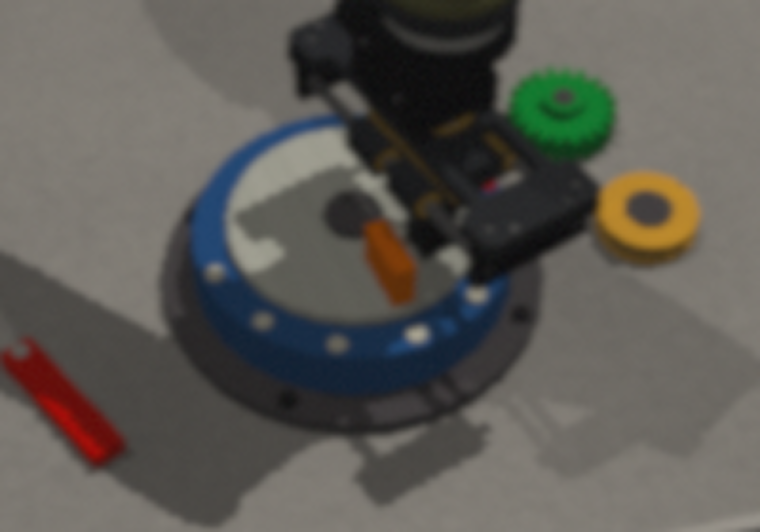

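The lug is at click 3. For the last click I go slowly and stop just past the hump, first to -7° and then in small steps.

Call:
{"fn": "servo_tool", "kwargs": {
  "rows": [2,-3,0,-3,1,3,-5,0,-5,1,3,-7,0,-7,1,4,-9,0,-9,1,5,-10,0,-11,1,5,-12,0,-13,1,6,-14,0,-15,1,7,-16,0,-17,1,7,-16,0,-17,1]
}}

```text
time_s: 13.4
tool_pos: [0.5834, 0.0782, 0.0478]
tool_rot: [130.3, 89.9, 123.8]
force: [-1.9, 2.5, 0.0]
grip_width: 0.0005
```

```bash
python3 - <<'E'
from h import *
st();lug()
E
```

```text
t 13.4 pos [583.4  78.2  47.8] jaw -6.48 tilt [-0.001  0.001 -1.   ] F [-1.89  2.52  0.02] w 0.0005 q [ 22.  22. -38. 101.  15.  62. -28.]
scene lug [0.5853 0.0558 0.0885] 73 dial deg 97.9 r 0.0559
side lug [0.5788 0.0582 0.087 ] 110 dial deg 96.2 r 0.0491
```

Call:
{"fn": "servo_tool", "kwargs": {
  "rows": [0,-1,0,-1,1,0,-2,0,-2,1,1,-3,0,-3,1,1,-4,0,-4,1,1,-5,0,-5,1,1,-6,0,-6,1,1,-7,0,-7,1,1,-8,0,-8,1,1,-8,0,-8,1]
}}

```text
time_s: 14.25
tool_pos: [0.5855, 0.0672, 0.0479]
tool_rot: [-48.9, 89.9, -63.6]
force: [0.8, -0.5, -0.3]
grip_width: 0.0005
```

```bash
python3 - <<'E'
from h import *
st();lug()
E
```

```text
t 14.25 pos [585.5  67.2  47.9] jaw -14.67 tilt [ 0.001 -0.002 -1.   ] F [ 0.81 -0.54 -0.27] w 0.0005 q [ 21.  22. -36. 101.  15.  62. -35.]
scene lug [0.5841 0.038  0.0893] 18 dial deg 115.2 r 0.0598
side lug [0.5751 0.042  0.087 ] 119 dial deg 115.5 r 0.05
```

The lug jumped to click 4 and the contact force is back to zero. I back off sideways and then lift.

Call:
{"fn": "servo_tool", "kwargs": {
  "rows": [2,6,0,0,1,4,14,0,0,1,4,14,5,0,1,4,14,25,0,1,4,14,50,0,1,4,14,80,0,1,4,0,110,0,1,4,-30,140,0,1,4,-60,150,0,1,4,-90,150,0,1]
}}

```text
time_s: 15.18
tool_pos: [0.5914, -0.0209, 0.2026]
tool_rot: [7.1, 89.6, -7.3]
force: [0.6, -0.1, -0.5]
grip_width: 0.0005
```

Call:
{"fn": "servo_tool", "kwargs": {
  "rows": [0,-15,0,0,1,0,-30,0,4,1,0,-30,0,8,1,0,-30,0,12,1,0,-30,0,14,1,0,-30,0,14,1,0,-30,0,14,1]
}}

```text
time_s: 15.77
tool_pos: [0.5891, -0.0505, 0.1981]
tool_rot: [9.7, 90.0, 9.2]
force: [-1.5, 0.5, 0.0]
grip_width: 0.0004
```

```bash
python3 - <<'E'
from h import *
lug();p,P=wrist("pics/w15.png");fr=p["frame"];h=cv2.cvtColor(fr,cv2.COLOR_BGR2HSV);H,S,V=[h[...,i].astype(int) for i in range(3)]
d=np.hypot(P[...,0]-.53,P[...,1]-.0635)
for nm,m in [("red",((H<6)|(H>172))&(S>140)),("orange",(H>7)&(H<22)&(S>150)&(P[...,2]>.08)),("white",(S<60)&(V>150)&(d>.082)&(d<.098))]:
    m=m&(d<.11)&(P[...,2]>.04)&(P[...,2]<.1)&(p["range_z"]>0)
    n,l,s,ce=cv2.connectedComponentsWithStats(m.astype(np.uint8))
    for i in range(1,n):
        if s[i,4]>=20:
            c=P[l==i].mean(0);print(nm,s[i,4],ce[i].round(),c.round(4),round(90-np.degrees(np.arctan2(c[1]-.0642,c[0]-.5303)),1))
for n in ["scene","side"]:
    p=read_camera(n);cv2.imwrite(f"pics/{n}_end.png",p["frame"])
    for t in ["bearing","gauge","gear2","gate_mid"]:
        for r in cut_out(t,p)[:2]:
            Q=world(p)[r["pixels"]&(p["range_z"]>0)]; print(n,t,round(r["score"],2),np.round(r["extent"]),np.median(Q,0).round(3))
E
```

```text
scene lug [0.5772 0.0372 0.0883] 101 dial deg 119.1 r 0.0541
side lug [0.5729 0.0369 0.0871] 114 dial deg 121.8 r 0.0505
t 15.87 pos [589.1 -50.7 198. ] jaw -0.55 tilt [ 0. -0. -1.] F [ 0.51  0.24 -0.19] w 0.0004 q [ 33.  14. -36.  91.   9.  78.  -5.]
red 86 [225.   3.] [0.5287 0.152  0.0521] -1.1
orange 644 [270. 105.] [0.5761 0.039  0.0897] 118.8
white 97 [268.   9.] [0.5735 0.1429 0.052 ] 28.8
white 90 [302.  37.] [0.6069 0.1108 0.0522] 58.7
white 86 [315.  79.] [0.6195 0.0664 0.0522] 88.6
white 87 [304. 123.] [0.6083 0.0217 0.0523] 118.6
white 83 [273. 155.] [ 0.5766 -0.0113  0.0524] 148.5
white 98 [231. 168.] [ 0.5321 -0.0245  0.0518] 178.8
scene bearing 0.74 [369. 178.  25.  24.] [0.567 0.248 0.017]
scene gauge 0.84 [208. 217.  50.  53.] [ 0.534 -0.143  0.012]
scene gear2 0.68 [348. 150.  34.  27.] [0.47  0.238 0.019]
scene gate_mid 0.6 [295. 287. 221.  66.] [ 0.785 -0.036  0.042]
side bearing 0.85 [172. 199.  28.  20.] [0.557 0.244 0.016]
side gauge 0.75 [290. 298.  59.  68.] [ 0.511 -0.147  0.01 ]
side gear2 0.7 [136. 221.  35.  26.] [0.456 0.232 0.018]
side gate_mid 0.97 [353. 195. 148. 101.] [ 0.78  -0.076  0.046]
```

View pics/w15.png

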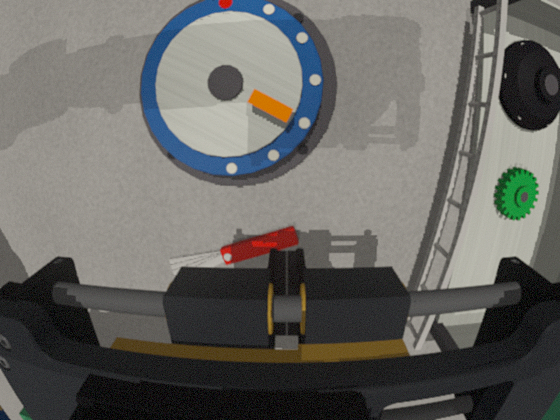

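View pics/side_end.png

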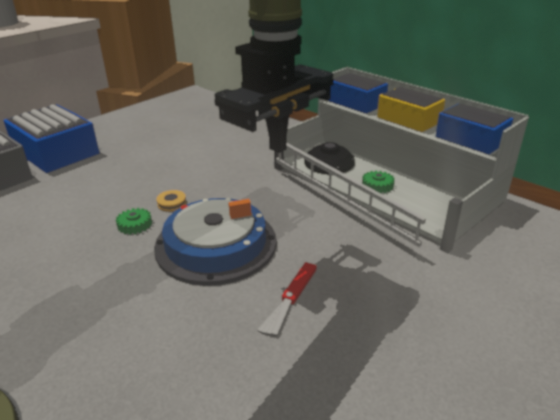

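The lug at (270,105) points at the fourth white dot (304,123), 118.8° against 118.6°. The gate, bearing, gear and gauge are where they were, and the hand is clear and still, so I hand in.

```bash
python3 -c "
from h import *
st();print(sign_off())"
```

```text
t 16.42 pos [589.  -51.  197.8] jaw -0.54 tilt [ 0. -0. -1.] F [ 0.16 -0.3   0.08] w 0.0004 q [ 33.  14. -36.  91.   9.  78.  -5.]
the job is handed in; nothing more can be done
None
```

The selector is set to click 4, and I handed the job in at 16.4 s. The dial started at click 3. I pushed the lug's side with the shut fingertips, anticlockwise back to the red dot. I then lifted over the lug and pushed clockwise one click at a time, going slowly over the last hump and backing off sideways before lifting.

**Last checks:**
- **Dial:** the wrist camera put the lug at 118.8° and the fourth white dot at 118.6°. The scene and side cameras read 119.1° and 121.8°.
- **At home:** the wrist picture showed the lug lined up with the red dot. The fixed cameras spread from -5° to +6° there because the hand partly hid the lug.
- **Other items:** the bearing, gauge and gear were where they started, within measuring noise. The gate's outline was unchanged in both fixed cameras.
- **Hand:** clear of everything, with no contact force.

**One disagreement:** the stated finger overhang was wrong. All three cameras put the fingertip about 24 mm behind the TCP instead of 11 mm ahead. I went by the measured tip, stepping down and watching the force, and felt no contact on the way down.

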